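# Lay a carton down in the labelling frame

### The job

Using only pushes with the fingers, slide the taller of the two cartons, still standing, along the labelling board until its leading foot edge is a little way (about 2 cm) past the nearest line of the marked frame, and let it stand there; then push it high up so that it topples forward and lies on its broad side wholly inside the frame. Push gently, never grip or lift the carton, and leave the shorter carton, the dip pot and the squeeze bottle standing where they are.

Things in the scene. Friction and masses are not known exactly. Their poses are not given: they have to be found in the camera images.
- label_board: Fixed white board, 130 (x) x 440 (y) x 6 mm thick, flat on the worktop. Origin: centre of its underside. Round its centre a dark line frame (lines 4 mm wide, flush) is drawn: inside the lines 115 mm along the board's x and 130 mm along its y, so the inner edges of its cross lines lie at y = -65 and +65 mm. The two cartons stand one at each end of the board, either way round.
- tall_carton: The taller carton: closed cardboard box, 80 (x) x 55 (y) x 90 mm tall (z), 0.15 to 0.31 kg, standing about 150 mm from the board's centre along + or - board y, a broad face (80 x 90) towards the frame. Origin: centre of its underside. Friction on the board 0.48 to 0.72: pushed lower than 35 mm above the board it slides, higher than 60 mm it tips. Lying, its y axis is vertical.
- foot_a (a point): Point of the tall carton's underside: middle of the narrow side at its -x (40 mm from its origin).
- foot_b (a point): The same at its +x.
- top_a (a point): Point of the tall carton's top face, 90 mm above foot_a.
- top_b (a point): The same above foot_b.
- short_carton: The shorter carton, to be left alone: same cardboard, 80 (x) x 55 (y) x 55 mm tall, standing at the other end of the board, about 150 mm from the board's centre. Origin: centre of its underside.
- dip_pot: White lidded tub, 79 mm across, 50 mm tall, standing loose on the worktop beyond the board, to the right. Origin: centre of its underside. Bystander.
- squeeze_bottle: Squeeze bottle, 58 mm across, 198 mm tall with its nozzle, standing loose on the worktop beyond the board, to the left. Origin: centre of its underside. Bystander.
There are look-alikes about, which are no part of the job. What is shaped like the tall_carton but blue is not meant.

How it is judged:
By the outcome, as a careful person would: the job done as asked, in the order asked, and still so for the second after the job is handed in, with the robot touching nothing.
It also fails if it takes over 45 s, if anything falls off the work surface, if the arm or the gripper's body presses on something with over 40 N, if the wrist force passes 120 N, or if a joint passes its speed limit or range.

### The arm

A 7-joint arm with a two-finger parallel gripper is mounted at the origin on a cart in front of the work surface, level with it; the furniture and walls round the work are solid. World frame = base frame: x ahead of the robot, y to its left, z up, the work surface at z = 0. Lengths are in m, angles in rad, forces in N, time in s.
With the tool pointing down it reaches from about 0.425 to 0.875 m from the base axis. Payload 4.7 kg.
Tool frame: the origin (TCP) lies midway between the tips of the shut fingers; the grasp point (between the pads) lies 19 mm behind it; z points along the fingers, y is the line along which they close (so a half turn about z gives the same grasp; the last joint's range is limited). The gripper opens to 87 mm and grips with 3 to 60 N. Pads are 19 mm wide; open, the fingers measure 117 mm over their backs; the gripper's body (75 mm by 190 mm) begins 51 mm behind the grasp point.
Start: joints at [-1.211, 0.321, -0.07, 1.45, 0.023, 1.371, -0.057], TCP at [0.22, 0.612, 0.184] pointing down, gripper open.
Joint ranges: [-2.86, 2.86], [-0.3, 2.09], [-1.38, 1.24], [0.06, 2.45], [-1.56, 4.7], [0.09, 2.05], [-2.69, 2.69]. Speed limits (rad/s): [2.57, 2.57, 3.14, 3.14, 3.14, 3.14, 3.14].

### API

Orientations are given as a rotation vector (axis times angle).
In Python, from bench import ctrl gives the robot as it stands. The module is installed in compiled form; this text tells all that it offers.
- The arm moves only by the shell command python3 -m handwheel 'ROWS' [FORCE]. ROWS is JSON, a list of rows, each a list of 7 numbers: the finger opening in m, from 0 to 0.087, then the shift along the tool's x, y, z in m, then the turn, a rotation vector about the tool's x, y, z in degrees. A call has 1 to 12 rows; each row shifts and turns the commanded pose from where the row before left it, along the tool's axes as they then stand; what a row does not reach is not made up. A row lasts 1/8 s, in which the tool goes at most 62.5 mm and 10.7 degrees, less where a joint would pass 70% of its speed; a pose out of reach is approached as far as the arm can. A call is refused whole if a number of a shift passes 0.0625 or a number of a turn 10.7, either way. A call with a gripper value outside its range is refused whole. The fingers move at their own pace and stop on an object; FORCE is the grip in N (left out, the last holds). Time passes only in rows, so rows that do not move let the fingers close. It gives the time, the measured TCP pose, the force, the opening and the grip force at its end, in the units of the state.
- ctrl.get_state(): the state, without advancing time (a new reading comes with each control period).
- ctrl.get_image(name): name is "scene" or "top"; returns (picture, depth): 400x640x3 uint8, blue, green, red; 400x640 float32, m along the optical axis (not along the pixel's ray), 0 where there is no reading.
- ctrl.camera_info(name): a dict with "intrinsics" (3x3 intrinsics, pixels), "R" (3x3) and "t" (3): a world point X has camera coordinates R X + t. Camera axes: x right, y down, z forward; pixel columns grow to the right and rows downward; lengths in m; the calibration is good to about 2 mm. A picture is of the moment at which its call begins. camera_info takes no time and is no camera call.
- ctrl.close_job(): hands the job in; it is judged then, once.
The state is a dict: "time": time; "joint_positions": joint angles; "qd": joint speeds; "joint_torque": joint torques, N m; "position": TCP position; "tool_rot": TCP orientation; "ft_force": force on the tool from outside, world axes, zero at the start; "torque": the same for the moment, N m; "grip_width": opening from 0.0 (shut) to 1.0 (fully open); "grip_force": force on a finger pad.
Only numpy, scipy, OpenCV 4.12 (cv2) and the standard library are available. Lean on these libraries where they do the work, as an engineer would, in place of code of your own. Each camera call takes 0.05 s, during which the arm holds its last target. There are 200 camera calls.

## Working session

There is one attempt and no reset: what is moved stays moved. The work goes in short steps, Python scripts to look and compute and a shell command to move; the robot and the scene stay as the last step left them, time stands still between calls to the robot, and variables do not carry over. Pictures are saved under pics/ and viewed, at most 13 in all, crops included, and the job is handed in when it is done.

```bash
mkdir -p pics
cat > h.py <<'E'
import numpy as np, cv2
from bench import ctrl
def grab(n):
    im,d=ctrl.get_image(n); return np.array(im),np.array(d)
def pts(n,d):
    c=ctrl.camera_info(n);K=np.array(c["intrinsics"]);R=np.array(c["R"]);t=np.array(c["t"])
    v,u=np.mgrid[:400,:640]
    r=np.stack([(u-K[0,2])/K[0,0],(v-K[1,2])/K[1,1],np.ones(u.shape)],-1)*d[...,None]
    return (r-t)@R
def ray(n,u,v,z):
    c=ctrl.camera_info(n);K=np.array(c["intrinsics"]);R=np.array(c["R"]);t=np.array(c["t"])
    o=-R.T@t; d=R.T@np.linalg.inv(K)@[u,v,1]; return o+d*(z-o[2])/d[2]
E
python3 - <<'E'
from h import *
s=ctrl.get_state(); print({k:np.round(v,3) for k,v in s.items()})
for n in("scene","top"):
    im,d=grab(n); cv2.imwrite(f"pics/{n}0.png",im); np.savez(f"{n}0.npz",im=im,d=d)
    c=ctrl.camera_info(n); print(n,-np.array(c["R"]).T@c["t"],np.round(c["R"],2).tolist())
E
```

```text
{'time': np.float64(0.0), 'joint_positions': array([-1.211,  0.322, -0.07 ,  1.452,  0.023,  1.371, -0.057]), 'qd': array([ 0.   , -0.   ,  0.   , -0.001, -0.   ,  0.002, -0.001]), 'joint_torque': array([ 0.0000e+00, -4.9129e+01, -4.0400e-01, -3.1253e+01, -6.4000e-02,
        4.4000e-02,  0.0000e+00]), 'position': array([0.22 , 0.611, 0.183]), 'tool_rot': array([-5.400e-01, -3.095e+00,  3.000e-03]), 'ft_force': array([ 0.13 , -0.234, -0.03 ]), 'torque': array([-0.041,  0.013,  0.002]), 'grip_force': np.float64(0.0), 'grip_width': np.float64(1.0)}
scene [-0.31792974 -0.47376017  1.07356718] [[0.42, -0.91, -0.02], [-0.66, -0.29, -0.69], [0.62, 0.3, -0.72]]
top [ 0.48295784 -0.03020401  1.10834223] [[-0.0, -1.0, 0.0], [-1.0, 0.0, -0.09], [0.09, -0.0, -1.0]]
```

View pics/scene0.png

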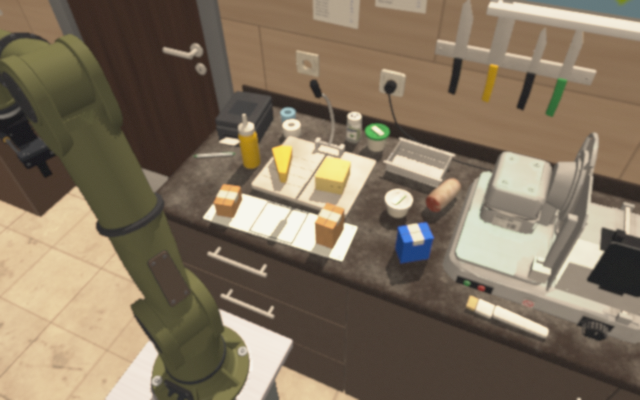

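View pics/top0.png

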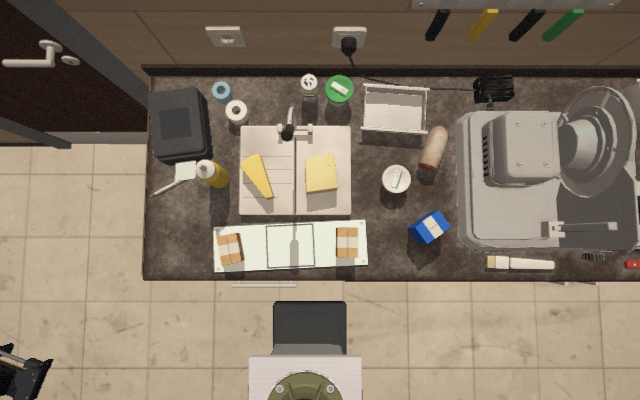

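Scene view: brown cartons at (330,225) and (228,200), with the frame between them at (270,217); a blue carton at (415,242), pot at (398,203), bottle at (248,147). Top view: the cartons are at (347,242) and (230,248), the frame's centre is at (290,246).
Candidates for tall_carton: brown right (scene 330,225), brown left (scene 228,200), blue (scene 415,242, excluded by colour). The right brown one looks taller. I'll check that with depth and a crop.

Run:
```python
from h import *
a=np.load("top0.npz");im,d=a["im"],a["d"];P=pts("top",d)
hsv=cv2.cvtColor(im,cv2.COLOR_BGR2HSV)
v,u=np.mgrid[:400,:640]
for nm,(x0,x1) in dict(tall=(325,368),short=(212,248)).items():
    box=(u>x0)&(u<x1)&(v>215)&(v<275)&(P[...,2]>.04)
    z=P[...,2][box]; top=np.percentile(z,70); m=box&(P[...,2]>top-.012)
    q=P[m][:,:2]; r=cv2.minAreaRect(q.astype(np.float32)*1000)
    print(nm,"ztop",top.round(4),z.max().round(4),"rect",np.round(r[0],1),np.round(r[1],1),r[2],m.sum())
# board
b=(u>200)&(u<380)&(v>210)&(v<280)&(abs(P[...,2]-.006)<.012)&(hsv[...,1]<60)&(hsv[...,2]>170)
b=b.astype(np.uint8); b=cv2.morphologyEx(b,cv2.MORPH_CLOSE,np.ones((5,5)))
c=max(cv2.findContours(b,0,1)[0],key=cv2.contourArea)
def w(c):return np.array([ray("top",*p,.006)[:2] for p in c.reshape(-1,2)]).astype(np.float32)*1000
print("board",cv2.minAreaRect(w(c)))
# frame
g=cv2.cvtColor(im,cv2.COLOR_BGR2GRAY)
f=((g<150)&(u>258)&(u<322)&(v>219)&(v<272)).astype(np.uint8)
n,l,st,_=cv2.connectedComponentsWithStats(f,connectivity=8);print(st[1:][st[1:,4]>20])
k=1+np.argmax(st[1:,4]);yy,xx=np.nonzero(l==k)
print("frame",cv2.minAreaRect(w(np.stack([xx,yy],1))))
s=np.load("scene0.npz")["im"];cr=np.hstack([cv2.resize(s[180:280,200:360],(640,400),interpolation=2)])
t=cv2.resize(im[205:285,200:380],(640,284),interpolation=2)
cv2.imwrite("pics/c1.png",cv2.resize(np.vstack([cr,t]),(560,598)))
# blue, pot heights
for nm,(uu,vv) in dict(blue=(430,228),pot=(396,178),bottle=(208,168)).items():print(nm,P[vv,uu].round(3))
```

```text
tall ztop 0.0972 1.1083 rect [472.6 -85.9] [ 79.2 111.4] 0.07989788055419922 662
short ztop 0.0625 1.1083 rect [474.6 104.2] [ 79.7 266.9] 11.087065696716309 620
board ((462.5186462402344, 44.451416015625), (129.3516845703125, 439.6576843261719), 2.798811197280884)
[[259 220  63   6 226]
 [267 264  20   4  23]
 [259 266  63   6 246]]
frame ((396.4595947265625, 43.752479553222656), (177.07769775390625, 14.136200904846191), 89.92796325683594)
blue [ 0.509 -0.334  0.091]
pot [ 0.651 -0.255  0.049]
bottle [0.658 0.24  0.163]
```

View pics/c1.png

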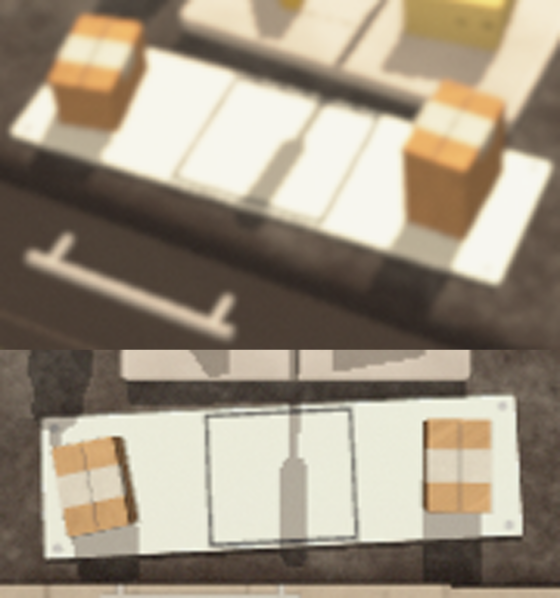

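The crop confirms that the right-hand brown carton (scene 330,225 / top 347,242) is the tall one: its top is at z=0.097, against 0.0625 for the left one. Next I'll refine its pose in the board frame.

```bash
cat >> h.py <<'E'
BC=np.array([.4625,.0445]);BA=np.deg2rad(2.8)
BX=np.array([np.cos(BA),np.sin(BA)]);BY=np.array([-np.sin(BA),np.cos(BA)])
def tob(p): q=np.asarray(p)[...,:2]-BC; return np.stack([q@BX,q@BY],-1)
def carton(d,zlo=.085,zhi=.115,ylo=-.22,yhi=.08):
    P=pts("top",d);b=tob(P)
    m=(P[...,2]>zlo)&(P[...,2]<zhi)&(abs(b[...,0])<.07)&(b[...,1]>ylo)&(b[...,1]<yhi)&(d>0)
    m=cv2.morphologyEx(m.astype(np.uint8),cv2.MORPH_OPEN,np.ones((3,3)))>0
    r=cv2.minAreaRect((b[m]*1000).astype(np.float32)); return [np.round(x,1) for x in r],m.sum(),np.median(P[m][:,2]).round(4)
def rel(target,tilt=0):
    "shift in tool axes to world point"
    s=ctrl.get_state();from scipy.spatial.transform import Rotation as Ro
    R=Ro.from_rotvec(s["tool_rot"]).as_matrix(); return np.round(R.T@(np.array(target)-s["position"]),4),R.round(3).tolist()
E
python3 - <<'E'
from h import *
a=np.load("top0.npz");print(carton(a["d"]),carton(a["d"],.05,.075,.08,.22))
g=cv2.cvtColor(a["im"],cv2.COLOR_BGR2GRAY).astype(int)
for vv in (232,238,258):
    row=g[vv,255:330]; print(vv,[(255+i,row[i]) for i in range(1,74) if row[i]<190 and row[i]<=row[i-1] and row[i]<=row[i+1]])
for u in(267,314):print(tob(ray("top",u,240,.006)))
print(rel([.45,.2,.2]))
E
```

```text
([array([   2.4, -158.6]), array([55.8, 79.2]), np.float64(87.0)], np.int64(659), np.float64(0.0962)) ([array([-1.000e-01,  1.635e+02]), array([79.9, 55.8]), np.float64(8.9)], np.int64(608), np.float64(0.0614))
232 [(266, np.int64(129)), (293, np.int64(168)), (312, np.int64(166))]
238 [(266, np.int64(152)), (294, np.int64(170)), (313, np.int64(149))]
258 [(267, np.int64(126)), (290, np.int64(170)), (292, np.int64(170)), (295, np.int64(169)), (297, np.int64(170)), (314, np.int64(149))]
[0.01831147 0.06505021]
[ 0.01157777 -0.06994056]
(array([-0.3555, -0.3088, -0.0162]), [[-0.941, 0.339, -0.0], [0.339, 0.941, -0.002], [-0.0, -0.002, -1.0]])
```

```bash
python3 -m handwheel '[[0.04,-0.042,-0.032,-0.005,0,0,0],[0.04,-0.042,-0.032,-0.005,0,0,0],[0.04,-0.042,-0.032,-0.005,0,0,0],[0.04,-0.042,-0.032,-0.005,0,0,0],[0.04,-0.042,-0.032,-0.005,0,0,0],[0.04,-0.042,-0.032,-0.005,0,0,0],[0.04,-0.042,-0.032,-0.005,0,0,0],[0.04,-0.024,-0.048,0,0,0,0],[0.04,-0.024,-0.048,0,0,0,0],[0.04,-0.024,-0.048,0,0,0,0],[0.04,-0.024,-0.048,0,0,0,0],[0.04,-0.024,-0.048,0,0,0,0]]'
python3 -m handwheel '[[0.04,-0.024,-0.048,0,0,0,0],[0.04,-0.024,-0.048,0,0,0,0],[0.04,-0.024,-0.048,0,0,0,0],[0.04,-0.024,-0.048,0,0,0,0],[0.04,0,0,0,0,0,9.6],[0.04,0,0,0,0,0,9.6],[0.04,0,0,0,0,0,9.6],[0.04,0,0,0,0,0,9.6],[0.04,0,0,0,0,0,9.6],[0.04,0,0,0,0,0,9.6],[0.04,0,0,0,0,0,9.6],[0.04,0,0,0,0,0,0]]'
python3 -m handwheel '[[0.04,0,0,0,0,8.5,0],[0.04,0,0,0,0,8.5,0],[0.04,0,0,0,0,8.5,0],[0.04,0,0,0,0,0,0]]'
python3 -c "
from h import *
p=BC+.0024*BX-.225*BY
s=ctrl.get_state();print(s['position'],p,s['joint_positions'].round(2) if hasattr(s['joint_positions'],'round') else s['joint_positions'])
print(rel([*p,.2]),rel([*p,.022]))"
```

```text
time: 1.6
position: [0.4523, 0.0329, 0.2191]
tool_rot: [-0.54, -3.095, -0.0]
ft_force: [1.9, -0.2, 0.2]
grip_width: 0.458
grip_force: 0.0
time: 3.1
position: [0.4775, -0.1784, 0.2189]
tool_rot: [-2.16, -2.28, 0.0]
ft_force: [0.7, -0.8, 0.3]
grip_width: 0.461
grip_force: 0.0
time: 3.6
position: [0.4762, -0.182, 0.2164]
tool_rot: [-1.923, -2.015, -0.428]
ft_force: [0.4, 0.5, -0.2]
grip_width: 0.455
grip_force: 0.0
[ 0.47618625 -0.18197976  0.2163894 ] [ 0.47588833 -0.18011414] [-0.13  0.29  0.87  1.61 -0.52  1.68  0.84]
(array([-0.0053, -0.0001,  0.0156]), [[-0.041, 0.999, -0.025], [0.902, 0.048, 0.429], [0.429, -0.005, -0.903]]) (array([-0.0818,  0.0008,  0.1764]), [[-0.041, 0.999, -0.025], [0.902, 0.048, 0.429], [0.429, -0.005, -0.903]])
```

```bash
python3 -m handwheel '[[0.04,-0.0164,0,0.0353,0,0,0],[0.04,-0.0164,0,0.0353,0,0,0],[0.04,-0.0164,0,0.0353,0,0,0],[0.04,-0.0164,0,0.0353,0,0,0],[0.04,-0.0162,0,0.0353,0,0,0],[0.04,0,0,0,0,0,0],[0.04,0.0072,0,0.0034,0,0,0],[0.04,0.0072,0,0.0034,0,0,0]]'
python3 -m handwheel '[[0.04,0.0045,0,0.00215,0,0,0],[0.04,0.0045,0,0.00215,0,0,0],[0.04,0.0045,0,0.00215,0,0,0],[0.04,0.0045,0,0.00215,0,0,0],[0.04,0.0045,0,0.00215,0,0,0],[0.04,0.0045,0,0.00215,0,0,0],[0.04,0,0,0,0,0,0]]'
python3 - <<'E'
from h import *
im,d=grab("top");cv2.imwrite("pics/t2.png",cv2.resize(im[190:290,220:420],(800,400)));print(carton(d))
s,_=grab("scene");cv2.imwrite("pics/s2.png",cv2.resize(s[140:290,220:460],(800,500)));print(tob(ctrl.get_state()["position"]))
E
```

```text
time: 4.6
position: [0.4782, -0.1601, 0.0267]
tool_rot: [-1.918, -2.025, -0.437]
ft_force: [-0.7, 0.8, 0.5]
grip_width: 0.458
grip_force: 0.0
time: 5.48
position: [0.4753, -0.1301, 0.0248]
tool_rot: [-1.918, -2.021, -0.434]
ft_force: [0.6, -0.2, 0.1]
grip_width: 0.459
grip_force: 0.0
([array([   1.1, -172.6]), array([79.9, 92.9]), np.float64(0.1)], np.int64(646), np.float64(0.0964))
[ 0.00414565 -0.17534899]
```

View pics/s2.png

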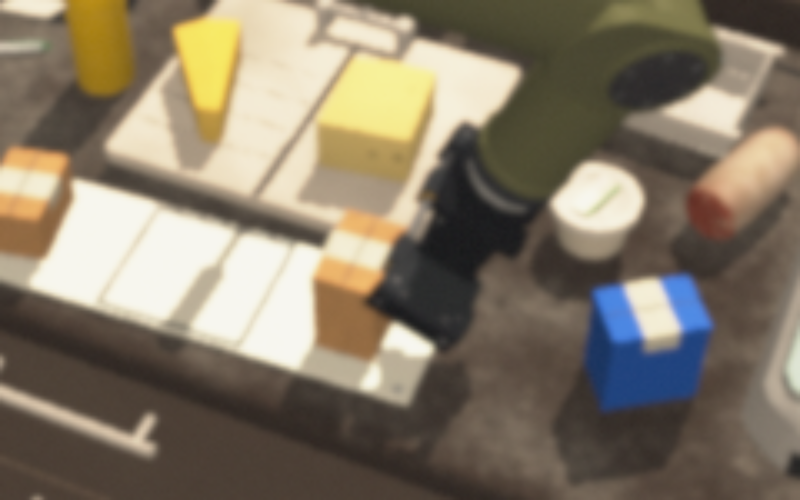

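The carton is standing upright and close to the fingers, and both bystanders are clear. The tool is in the depth mask, so I'll measure the carton's front edge directly from the top view by colour.

```bash
cat >> h.py <<'E'
def front(im,d):
    "brown top-face front edge (max board y) per board-x band, mm"
    P=pts("top",d);b=tob(P)*1000;hsv=cv2.cvtColor(im,cv2.COLOR_BGR2HSV)
    m=(P[...,2]>.088)&(P[...,2]<.103)&(b[...,1]>-230)&(b[...,1]<80)&(abs(b[...,0])<65)&(d>0)&(hsv[...,2]>110)
    q=b[m];o=[]
    for x in range(-45,50,15):
        k=q[abs(q[:,0]-x)<8]
        if len(k)>5:o.append((x,k[:,1].max().round(1),k[:,1].min().round(1)))
    return o,q[:,0].min().round(1),q[:,0].max().round(1)
E
python3 - <<'E'
from h import *
a=np.load("top0.npz");print(front(a["im"],a["d"]))
im,d=grab("top");print(front(im,d))
E
```

```text
([(-45, np.float64(-157.7), np.float64(-181.1)), (-30, np.float64(-128.9), np.float64(-182.5)), (-15, np.float64(-129.5), np.float64(-185.6)), (0, np.float64(-130.2), np.float64(-186.6)), (15, np.float64(-131.2), np.float64(-186.7)), (30, np.float64(-132.1), np.float64(-185.8)), (45, np.float64(-133.0), np.float64(-186.0))], np.float64(-38.1), np.float64(43.1))
([(-45, np.float64(-128.5), np.float64(-178.6)), (-30, np.float64(-126.3), np.float64(-179.8)), (-15, np.float64(-126.9), np.float64(-180.4)), (0, np.float64(-127.7), np.float64(-181.1)), (15, np.float64(-126.4), np.float64(-181.7)), (30, np.float64(-126.6), np.float64(-200.4)), (45, np.float64(-127.5), np.float64(-180.3))], np.float64(-38.8), np.float64(41.0))
```

View pics/t2.png

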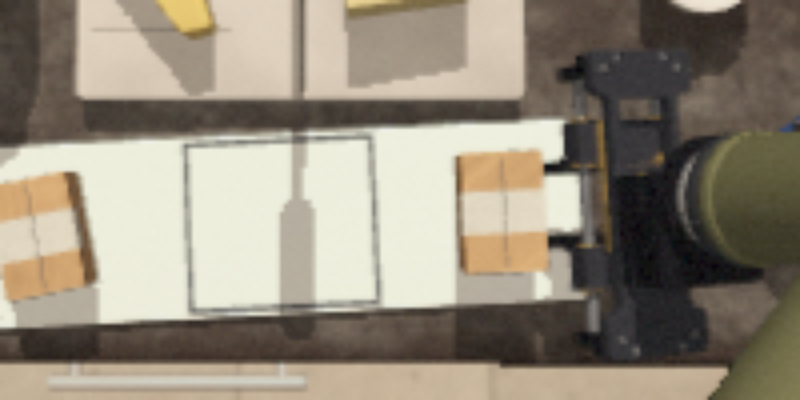

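Top view: the carton (crop 500,210) now sits square to the board with both fingertips on its lower rear face. Its front is at board y=-127 mm and the frame's near line is at -67.

```bash
python3 -m handwheel '[[0.04,0.0045,0,0.0021,0,0,0],[0.04,0.0045,0,0.0021,0,0,0],[0.04,0.0045,0,0.0021,0,0,0],[0.04,0.0045,0,0.0021,0,0,0],[0.04,0.0045,0,0.0021,0,0,0],[0.04,0.0045,0,0.0021,0,0,0],[0.04,0.0045,0,0.0021,0,0,0],[0.04,0.0045,0,0.0021,0,0,0],[0.04,0.0045,0,0.0021,0,0,0],[0.04,0.0045,0,0.0021,0,0,0],[0.04,0.0045,0,0.0021,0,0,0],[0.04,0.0045,0,0.0021,0,0,0]]'
python3 - <<'E'
from h import *
im,d=grab("top");print(front(im,d));print(tob(ctrl.get_state()["position"]))
E
```

```text
time: 7.12
position: [0.4722, -0.0707, 0.0253]
tool_rot: [-1.918, -2.021, -0.434]
ft_force: [-0.3, -1.7, 0.9]
grip_width: 0.462
grip_force: 0.7
([(-45, np.float64(-68.0), np.float64(-120.5)), (-30, np.float64(-68.0), np.float64(-121.4)), (-15, np.float64(-68.7), np.float64(-122.2)), (0, np.float64(-66.9), np.float64(-122.2)), (15, np.float64(-67.6), np.float64(-121.3)), (30, np.float64(-68.3), np.float64(-139.7)), (45, np.float64(-69.1), np.float64(-119.4))], np.float64(-39.0), np.float64(40.9))
[ 0.00401984 -0.11467241]
```

```bash
python3 -m handwheel '[[0.04,0.0045,0,0.0021,0,0,0],[0.04,0.0045,0,0.0021,0,0,0],[0.04,0.0045,0,0.0021,0,0,0],[0.04,0.0036,0,0.0017,0,0,0],[0.04,0.0018,0,0.0009,0,0,0],[0.04,0,0,0,0,0,0],[0.04,0,0,0,0,0,0],[0.04,-0.009,0,-0.0043,0,0,0],[0.04,-0.018,0,-0.0086,0,0,0],[0.04,0,0,0,0,0,0]]'
python3 - <<'E'
from h import *
im,d=grab("top");print(front(im,d));s=ctrl.get_state();print(tob(s["position"]),s["position"])
g=cv2.cvtColor(im,cv2.COLOR_BGR2GRAY);cv2.imwrite("pics/t3.png",cv2.resize(im[190:290,220:420],(800,400)))
p=BC+.004*BX-.145*BY; print(rel([*p,.082]))
E
```

```text
time: 8.43
position: [0.4729, -0.083, 0.0253]
tool_rot: [-1.923, -2.019, -0.433]
ft_force: [1.3, 0.6, -0.3]
grip_width: 0.462
grip_force: 0.0
([(-45, np.float64(-54.8), np.float64(-91.6)), (-30, np.float64(-47.3), np.float64(-100.3)), (-15, np.float64(-47.7), np.float64(-169.5)), (0, np.float64(-48.3), np.float64(-101.9)), (15, np.float64(-49.1), np.float64(-102.2)), (30, np.float64(-47.1), np.float64(-152.7)), (45, np.float64(-47.9), np.float64(-101.0))], np.float64(-38.9), np.float64(40.8))
[ 0.00405327 -0.12648412] [ 0.47272715 -0.08163511  0.02529815]
(array([ 0.0077, -0.0001, -0.0592]), [[-0.045, 0.999, -0.022], [0.902, 0.05, 0.429], [0.43, -0.0, -0.903]])
```

View pics/t3.png

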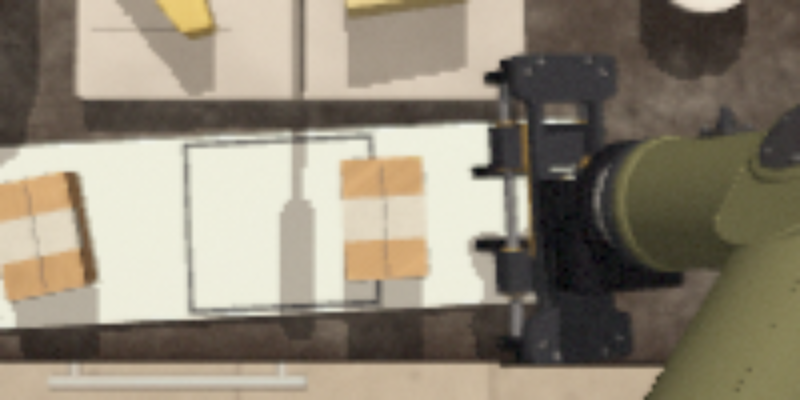

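Top view: the carton (crop 385,215) stands with its front about 18–20 mm past the near line at crop x≈375, and it is clear of the fingers. Now I'll raise the fingers to about 78 mm above the board and topple it.

```bash
python3 -m handwheel '[[0.04,0.0038,0,-0.0296,0,0,0],[0.04,0.0038,0,-0.0296,0,0,0],[0.04,0,0,0,0,0,0],[0.04,0.0072,0,0.0034,0,0,0],[0.04,0.0072,0,0.0034,0,0,0],[0.04,0.0072,0,0.0034,0,0,0],[0.04,0.0054,0,0.0026,0,0,0],[0.04,0.0036,0,0.0017,0,0,0],[0.04,0.0036,0,0.0017,0,0,0],[0.04,0.0036,0,0.0017,0,0,0],[0.04,0.0036,0,0.0017,0,0,0],[0.04,0.0036,0,0.0017,0,0,0]]'
python3 -m handwheel '[[0.04,0.0036,0,0.0017,0,0,0],[0.04,0.0036,0,0.0017,0,0,0],[0.04,0.0036,0,0.0017,0,0,0],[0.04,0.0036,0,0.0017,0,0,0],[0.04,0,0,0,0,0,0]]'
python3 - <<'E'
from h import *
s,d=grab("scene");cv2.imwrite("pics/s4.png",cv2.resize(s[140:290,200:440],(800,500)))
s=ctrl.get_state();print(tob(s["position"]),s["position"])
E
```

```text
time: 9.98
position: [0.4711, -0.0488, 0.0823]
tool_rot: [-1.918, -2.021, -0.434]
ft_force: [-0.4, 0.1, 0.7]
grip_width: 0.46
grip_force: 0.0
time: 10.6
position: [0.4702, -0.0326, 0.0824]
tool_rot: [-1.917, -2.022, -0.434]
ft_force: [-1.3, -1.2, 1.1]
grip_width: 0.46
grip_force: 0.0
[ 0.00396227 -0.07769501] [ 0.47025293 -0.03290869  0.08236666]
```

View pics/s4.png

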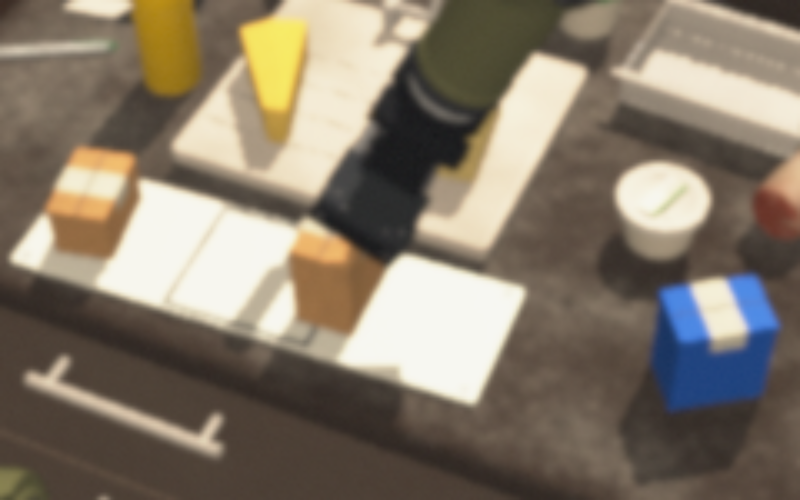

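The carton is tipping forward about its front edge (crop 335,275), and nothing else has moved. I'll keep pushing slowly past the balance point.

```bash
python3 -m handwheel '[[0.04,0.0027,0,0.0013,0,0,0],[0.04,0.0027,0,0.0013,0,0,0],[0.04,0.0027,0,0.0013,0,0,0],[0.04,0.0027,0,0.0013,0,0,0],[0.04,0.0027,0,0.0013,0,0,0],[0.04,0.0027,0,0.0013,0,0,0],[0.04,0.0027,0,0.0013,0,0,0],[0.04,0.0027,0,0.0013,0,0,0],[0.04,0,0,0,0,0,0],[0.04,0,0,0,0,0,0]]'
python3 - <<'E'
from h import *
s,d=grab("scene");cv2.imwrite("pics/s5.png",cv2.resize(s[140:290,200:440],(800,500)))
im,d=grab("top");print(carton(d,.05,.075,-.12,.1));s=ctrl.get_state();print(tob(s["position"]))
E
```

```text
time: 11.9
position: [0.469, -0.0092, 0.0822]
tool_rot: [-1.918, -2.021, -0.434]
ft_force: [0.5, 0.3, 0.2]
grip_width: 0.457
grip_force: 0.0
([array([0., 0.]), array([0., 0.]), np.float64(0.0)], np.int64(0), np.float64(nan))
[ 0.00389146 -0.05401307]
  return _methods._mean(a, axis=axis, dtype=dtype,
  ret = ret.dtype.type(ret / rcount)
```

View pics/s5.png

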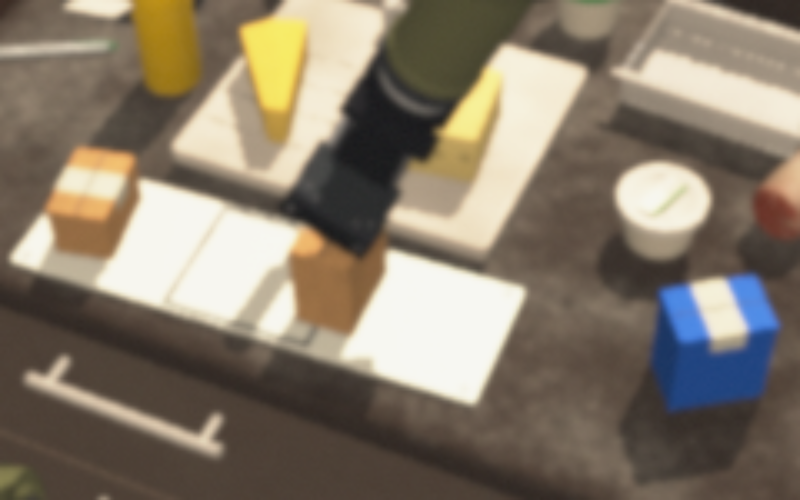

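Run:
```python
from h import *
s,d=grab("scene");P=pts("scene",d);b=tob(P)*1000
hsv=cv2.cvtColor(s,cv2.COLOR_BGR2HSV)
m=(hsv[...,1]>90)&(hsv[...,0]<22)&(hsv[...,2]>60)&(abs(b[...,0])<70)&(b[...,1]>-140)&(b[...,1]<90)&(P[...,2]>.0)&(P[...,2]<.13)&(d>0)
q=np.c_[b[m],P[m][:,2]*1000]; print(len(q))
# narrow side facing robot (min x): outline in (y,z)
k=q[q[:,0]<np.percentile(q[:,0],50)]
print(cv2.minAreaRect(k[:,1:].astype(np.float32)),np.percentile(k[:,0],[2,50,98]))
print("lowest",k[k[:,2].argmin()],"front",k[k[:,1].argmax()],"rear",k[k[:,1].argmin()],"high",k[k[:,2].argmax()])
c=cv2.resize(s[190:255,275:340],(585,585),interpolation=2);cv2.imwrite("pics/s6.png",c)
```

```text
605
((-77.8222885131836, 53.61667251586914), (55.60890197753906, 91.2384033203125), 1.0432220697402954) [-40.74487646 -37.69351472 -36.12709492]
lowest [-38.16799331 -80.21508895   7.94633375] front [-37.80143968 -50.2107538   64.46495107] rear [ -38.9362577  -106.14226922   92.8481052 ] high [-39.69625739 -89.2268122   99.0357666 ]
```

View pics/s6.png

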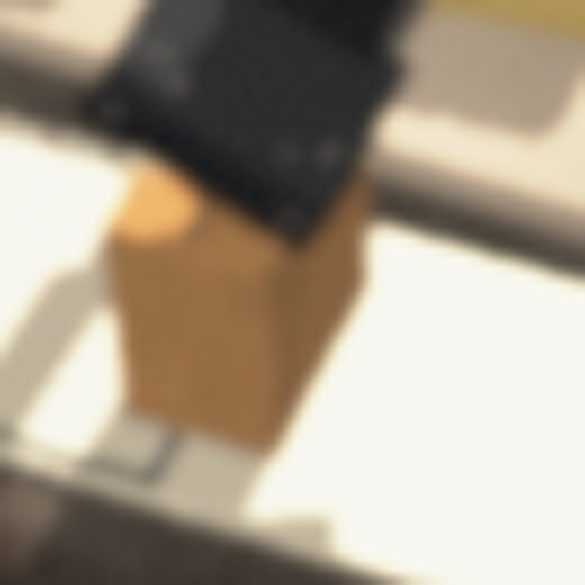

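This crop shows the carton standing upright and unmoved, so I misread the tilt earlier. The partly open fingers have retracted tips and passed over its top. I'll back off and measure the real tip height.

```bash
python3 -m handwheel '[[0.04,0.0064,0,-0.0135,0,0,0],[0.04,0,0,0,0,0,0],[0.04,-0.018,0,-0.0086,0,0,0],[0.04,-0.025,0,-0.012,0,0,0],[0.04,-0.025,0,-0.012,0,0,0],[0.04,-0.018,0,-0.0086,0,0,0],[0.04,0,0,0,0,0,0]]'
python3 - <<'E'
from h import *
st=ctrl.get_state();print(tob(st["position"]),st["position"])
im,d=grab("top");print(front(im,d))
s,ds=grab("scene")
from scipy.spatial.transform import Rotation as Ro
R=Ro.from_rotvec(st["tool_rot"]).as_matrix()
for n,dd,I in(("scene",ds,s),("top",d,im)):
    P=pts(n,dd);q=(P-st["position"])@R*1000
    k=(abs(q[...,0])<13)&(abs(q[...,1])<50)&(q[...,2]<30)&(q[...,2]>-65)&(dd>0)&(P[...,2]>.03)&(I.max(-1)<90)
    z=q[k]
    if len(z): print(n,len(z),"tip max tool z",np.sort(z[:,2])[-8:].round(1),"x",np.percentile(z[:,0],[1,99]).round(1),z[np.argsort(z[:,2])[-3:]].round(1).tolist())
cv2.imwrite("pics/s7.png",np.vstack([cv2.resize(s[150:250,270:430],(640,400)),cv2.resize(im[205:285,260:420],(400,200))[:, :400].repeat(1,0) if False else cv2.resize(im[210:260,300:460],(640,200))])[:600])
E
```

```text
time: 12.92
position: [0.474, -0.106, 0.0973]
tool_rot: [-1.922, -2.019, -0.434]
ft_force: [0.4, -0.4, -0.3]
grip_width: 0.465
grip_force: 0.0
[ 0.00414316 -0.15087025] [ 0.47400819 -0.10598774  0.09730816]
([(-45, np.float64(-57.4), np.float64(-91.6)), (-30, np.float64(-47.3), np.float64(-100.3)), (-15, np.float64(-47.6), np.float64(-101.1)), (0, np.float64(-48.3), np.float64(-102.0)), (15, np.float64(-49.0), np.float64(-102.2)), (30, np.float64(-47.1), np.float64(-100.8)), (45, np.float64(-48.0), np.float64(-101.0))], np.float64(-38.9), np.float64(40.9))
top 27 tip max tool z [-47.9 -47.8 -47.1 -44.8 -44.  -41.7 -41.6 -39.1] x [ 8.  11.6] [[9.5, -21.6, -41.7], [9.7, -24.1, -41.6], [7.9, 23.8, -39.1]]
```

View pics/s7.png

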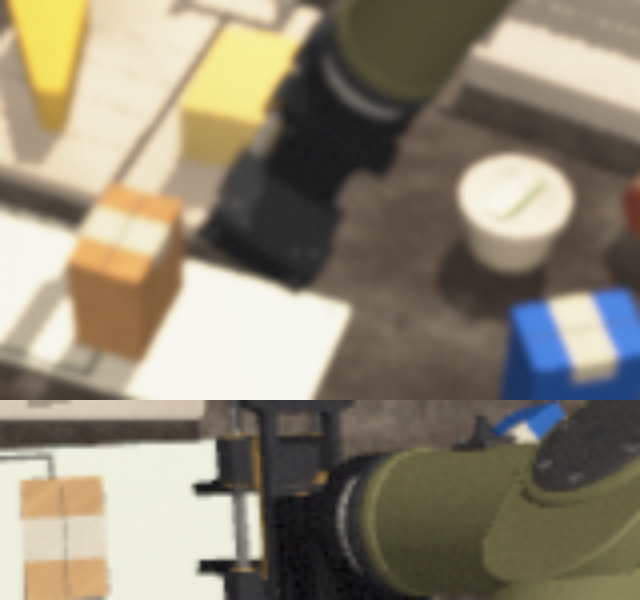

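Run:
```python
from h import *
from scipy.spatial.transform import Rotation as Ro
st=ctrl.get_state();R=Ro.from_rotvec(st["tool_rot"]).as_matrix();p=st["position"]
c=ctrl.camera_info("top");K=np.array(c["intrinsics"])
for t in(0,-10,-20,-30,-40):
  for y in(25,-25):
    X=p+R@np.array([9.5,y,t])/1000; q=np.array(c["R"])@X+c["t"];uv=K@q/q[2]; print(t,y,uv[:2].round(1),X.round(3))
im,d=grab("top")
P=pts("top",d)
for v in(231,232,251,252):print(v,[(u,int(im[v,u].max()),P[v,u,2].round(3)) for u in range(345,366,2)])
```

```text
0 25 [340.  232.2] [ 0.498 -0.094  0.101]
0 -25 [341.1 251.2] [ 0.449 -0.096  0.101]
-10 25 [341.9 232. ] [ 0.499 -0.098  0.11 ]
-10 -25 [343.  251.3] [ 0.449 -0.101  0.11 ]
-20 25 [343.8 231.9] [ 0.499 -0.102  0.119]
-20 -25 [344.9 251.3] [ 0.449 -0.105  0.119]
-30 25 [345.7 231.7] [ 0.499 -0.107  0.128]
-30 -25 [346.9 251.3] [ 0.449 -0.109  0.129]
-40 25 [347.7 231.6] [ 0.499 -0.111  0.138]
-40 -25 [348.9 251.4] [ 0.449 -0.114  0.138]
231 [(345, 239, np.float64(0.005)), (347, 98, np.float64(0.136)), (349, 22, np.float64(0.146)), (351, 16, np.float64(0.153)), (353, 35, np.float64(0.164)), (355, 74, np.float64(0.224)), (357, 73, np.float64(0.227)), (359, 105, np.float64(0.229)), (361, 72, np.float64(0.226)), (363, 129, np.float64(0.226)), (365, 36, np.float64(0.238))]
232 [(345, 240, np.float64(0.007)), (347, 160, np.float64(0.008)), (349, 27, np.float64(0.144)), (351, 22, np.float64(0.155)), (353, 23, np.float64(0.161)), (355, 25, np.float64(0.169)), (357, 60, np.float64(0.221)), (359, 77, np.float64(0.221)), (361, 70, np.float64(0.177)), (363, 94, np.float64(0.173)), (365, 39, np.float64(0.238))]
251 [(345, 239, np.float64(0.005)), (347, 239, np.float64(0.006)), (349, 35, np.float64(0.141)), (351, 15, np.float64(0.147)), (353, 27, np.float64(0.156)), (355, 21, np.float64(0.167)), (357, 50, np.float64(0.174)), (359, 131, np.float64(0.225)), (361, 93, np.float64(0.224)), (363, 48, np.float64(0.173)), (365, 89, np.float64(0.236))]
252 [(345, 240, np.float64(0.004)), (347, 231, np.float64(0.004)), (349, 48, np.float64(0.142)), (351, 37, np.float64(0.152)), (353, 26, np.float64(0.161)), (355, 24, np.float64(0.17)), (357, 100, np.float64(0.175)), (359, 176, np.float64(0.221)), (361, 142, np.float64(0.227)), (363, 48, np.float64(0.213)), (365, 102, np.float64(0.233))]
```

The top view puts the open fingers' ends about 35 mm behind the TCP. That explains both the pass over the top and the contact offset in the first push. I'll shut the fingers, which should put the tips at the TCP, and re-measure.

```bash
python3 -m handwheel '[[0,0,-0.003,0,0,0,0],[0,0,0,0,0,0,0],[0,0,0,0,0,0,0],[0,0,0,0,0,0,0],[0,0,0,0,0,0,0],[0,0,0,0,0,0,0]]'
python3 - <<'E'
from h import *
from scipy.spatial.transform import Rotation as Ro
st=ctrl.get_state();R=Ro.from_rotvec(st["tool_rot"]).as_matrix();p=st["position"];print(tob(p),p)
c=ctrl.camera_info("top");K=np.array(c["intrinsics"])
for t in(0,-10,-20,-30,-40):
    X=p+R@np.array([9.5,0,t])/1000; q=np.array(c["R"])@X+c["t"];uv=K@q/q[2]; print(t,uv[:2].round(1),X.round(3))
im,d=grab("top");P=pts("top",d)
for v in(238,240,242,244):print(v,[(u,int(im[v,u].max()),float(P[v,u,2].round(3))) for u in range(337,359,2)])
E
```

```text
time: 13.82
position: [0.471, -0.1046, 0.0973]
tool_rot: [-1.918, -2.021, -0.434]
ft_force: [1.0, 0.3, -0.1]
grip_width: 0.007
grip_force: 0.0
[ 0.00119386 -0.14930178] [ 0.47098579 -0.10456522  0.09734029]
0 [340.9 242.8] [ 0.471 -0.096  0.101]
-10 [342.8 242.8] [ 0.471 -0.1    0.11 ]
-20 [344.7 242.7] [ 0.471 -0.105  0.119]
-30 [346.7 242.7] [ 0.471 -0.109  0.129]
-40 [348.6 242.6] [ 0.471 -0.113  0.138]
238 [(337, 239, 0.006), (339, 240, 0.006), (341, 239, 0.007), (343, 239, 0.003), (345, 239, 0.007), (347, 238, 0.005), (349, 235, 0.007), (351, 234, 0.007), (353, 216, 0.01), (355, 40, 0.22), (357, 43, 0.228)]
240 [(337, 239, 0.005), (339, 240, 0.003), (341, 239, 0.007), (343, 239, 0.007), (345, 239, 0.007), (347, 223, 0.004), (349, 24, 0.144), (351, 21, 0.154), (353, 30, 0.161), (355, 38, 0.221), (357, 56, 0.228)]
242 [(337, 240, 0.006), (339, 240, 0.007), (341, 239, 0.004), (343, 239, 0.007), (345, 239, 0.01), (347, 232, 0.007), (349, 51, 0.14), (351, 45, 0.149), (353, 33, 0.156), (355, 39, 0.165), (357, 39, 0.177)]
244 [(337, 239, 0.006), (339, 239, 0.007), (341, 240, 0.007), (343, 239, 0.002), (345, 239, 0.007), (347, 233, 0.005), (349, 36, 0.14), (351, 27, 0.148), (353, 24, 0.155), (355, 29, 0.164), (357, 56, 0.174)]
```

Same result with the fingers shut: the real finger end lies about 37 mm behind the reported TCP. I'll use that offset, reopen to 40 mm and lower by 53 mm, so contact comes about 78 mm above the board. Then I'll go on to contact and push slowly.

```bash
python3 -m handwheel '[[0.04,-0.0114,0,0.0239,0,0,0],[0.04,-0.0114,0,0.0239,0,0,0],[0.04,0.0045,0,0.0021,0,0,0],[0.04,0.009,0,0.0043,0,0,0],[0.04,0.009,0,0.0043,0,0,0],[0.04,0.009,0,0.0043,0,0,0],[0.04,0.0072,0,0.0034,0,0,0],[0.04,0.0036,0,0.0017,0,0,0],[0.04,0.0036,0,0.0017,0,0,0],[0.04,0.0036,0,0.0017,0,0,0],[0.04,0.0036,0,0.0017,0,0,0],[0.04,0.0036,0,0.0017,0,0,0]]'
python3 - <<'E'
from h import *
s,d=grab("scene");cv2.imwrite("pics/s8.png",cv2.resize(s[170:260,260:380],(720,540),interpolation=2))
im,d=grab("top");P=pts("top",d);b=tob(P)*1000;st=ctrl.get_state();print(tob(st["position"]),st["position"])
hsv=cv2.cvtColor(im,cv2.COLOR_BGR2HSV)
m=(hsv[...,1]>70)&(hsv[...,0]<22)&(hsv[...,2]>90)&(abs(b[...,0])<50)&(b[...,1]>-130)&(b[...,1]<90)&(P[...,2]>.03)&(P[...,2]<.13)&(d>0)
q=np.c_[b[m],P[m][:,2]*1000];A=np.c_[q[:,:2],np.ones(len(q))];k=np.linalg.lstsq(A,q[:,2],rcond=None)[0]
print(len(q),"slope x,y deg",np.degrees(np.arctan(k[:2])),q.min(0),q.max(0))
E
```

```text
time: 15.38
position: [0.4679, -0.0421, 0.0446]
tool_rot: [-1.919, -2.021, -0.434]
ft_force: [0.6, -0.9, 0.7]
grip_width: 0.461
grip_force: 0.7
[ 0.00105575 -0.08610236] [ 0.46776057 -0.04144799  0.04456762]
457 slope x,y deg [ 0.0198689  12.18388884] [ -38.50824734 -122.7573633    37.57798837] [ 40.46361883 -36.42646521 122.77399972]
```

View pics/s8.png

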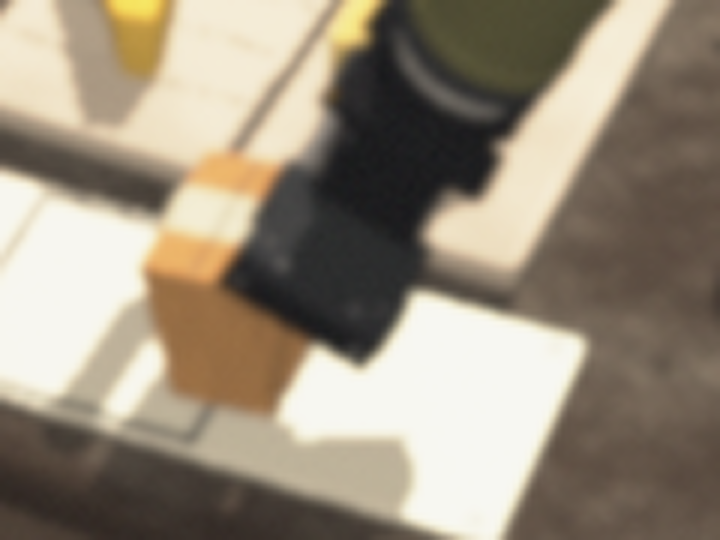

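Now the carton really is tipping: the top of its side face leans left at crop (150,270) over the front foot at (175,395). I'll continue slowly.

```bash
python3 -m handwheel '[[0.04,0.0027,0,0.0013,0,0,0],[0.04,0.0027,0,0.0013,0,0,0],[0.04,0.0027,0,0.0013,0,0,0],[0.04,0.0027,0,0.0013,0,0,0],[0.04,0.0027,0,0.0013,0,0,0],[0.04,0.0027,0,0.0013,0,0,0],[0.04,0.0027,0,0.0013,0,0,0],[0.04,0.0027,0,0.0013,0,0,0],[0.04,0.0027,0,0.0013,0,0,0],[0.04,0,0,0,0,0,0]]'
cat >> h.py <<'E'
def tilt():
    s,d=grab("scene");P=pts("scene",d);b=tob(P)*1000;hsv=cv2.cvtColor(s,cv2.COLOR_BGR2HSV)
    m=(hsv[...,1]>90)&(hsv[...,0]<22)&(hsv[...,2]>60)&(b[...,0]<-30)&(b[...,0]>-55)&(b[...,1]>-140)&(b[...,1]<90)&(P[...,2]>.0)&(P[...,2]<.13)&(d>0)
    k=np.c_[b[m],P[m][:,2]*1000]
    return cv2.minAreaRect(k[:,1:].astype(np.float32)),"low",k[k[:,2].argmin()].round(1),"front",k[k[:,1].argmax()].round(1),"rear",k[k[:,1].argmin()].round(1),"high",k[k[:,2].argmax()].round(1)
E
python3 -c "
from h import *
print(tilt());print(tob(ctrl.get_state()['position']))"
```

```text
time: 16.73
position: [0.4661, -0.0145, 0.0444]
tool_rot: [-1.917, -2.021, -0.434]
ft_force: [0.5, -0.1, -0.9]
grip_width: 0.46
grip_force: 0.0
(((-48.1035270690918, 59.76731491088867), (93.18370056152344, 59.74229431152344), 57.803443908691406), 'low', array([-35.9, -45.3,  12.4]), 'front', array([-33. ,  -7. ,  83.7]), 'rear', array([-37. , -93.7,  39. ]), 'high', array([-35.7, -50. , 111.6]))
[ 0.00077817 -0.05933157]
```

The tilt is about 30°, with the pivot still at -46 mm, so it is close to balance. A few more slow rows should take it over.

```bash
python3 -m handwheel '[[0.04,0.0027,0,0.0013,0,0,0],[0.04,0.0027,0,0.0013,0,0,0],[0.04,0.0018,0,0.0009,0,0,0],[0.04,0,0,0,0,0,0],[0.04,0,0,0,0,0,0],[0.04,0,0,0,0,0,0]]'
python3 -c "
from h import *
print(tilt());print(tob(ctrl.get_state()['position']))"
```

```text
time: 17.52
position: [0.4659, -0.007, 0.0444]
tool_rot: [-1.919, -2.021, -0.434]
ft_force: [0.1, 0.1, 0.1]
grip_width: 0.46
grip_force: 0.0
(((-4.18341064453125, 35.74911117553711), (61.60490036010742, 89.13323211669922), 89.49793243408203), 'low', array([-35. ,  -9.5,   5. ]), 'front', array([-31. ,  40.5,  58.7]), 'rear', array([-36.1, -48.6,  53.5]), 'high', array([-31.7, -20. ,  66.7]))
[ 0.0008616  -0.05163592]
```

It has toppled and lies from y≈-48 to +41 mm. I'll retreat clear and verify.

```bash
python3 -m handwheel '[[0.04,-0.018,0,-0.0086,0,0,0],[0.04,-0.03,0,-0.014,0,0,0],[0.04,-0.03,0,-0.014,0,0,0],[0.04,0.01,0,-0.03,0,0,0],[0.04,0.015,0,-0.04,0,0,0],[0.04,0,0,0,0,0,0],[0.04,0,0,0,0,0,0]]'
python3 - <<'E'
from h import *
im,d=grab("top");print(carton(d,.05,.075,-.12,.1),carton(d,.05,.075,.1,.22))
P=pts("top",d);a=np.load("top0.npz");P0=pts("top",a["d"])
for u,v in((396,178),(208,168)):print(P[v,u].round(3),P0[v,u].round(3))
cv2.imwrite("pics/t9.png",cv2.resize(im[140:290,180:420],(800,500)))
E
```

```text
time: 18.45
position: [0.4705, -0.1003, 0.1174]
tool_rot: [-1.918, -2.021, -0.434]
ft_force: [-0.6, -0.9, -0.6]
grip_width: 0.457
grip_force: 0.0
([array([ 0.8, -0.1]), array([79.7, 89.9]), np.float64(0.2)], np.int64(969), np.float64(0.0613)) ([array([ -0.2, 163.3]), array([79.5, 55.8]), np.float64(8.5)], np.int64(607), np.float64(0.0613))
[ 0.651 -0.256  0.048] [ 0.651 -0.255  0.049]
[0.658 0.24  0.163] [0.658 0.24  0.163]
```

View pics/t9.png

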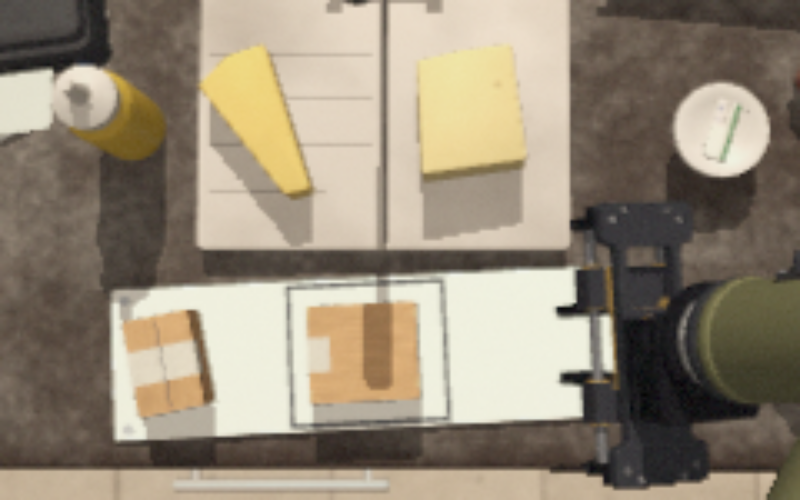

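The top view shows the tall carton lying at crop (363,352), centred inside the frame. The shorter carton, pot and bottle have not moved, and the arm is clear.

```bash
python3 -c "
from bench import ctrl
print(ctrl.close_job())"
```

```text
the job is handed in; nothing more can be done
None
```

The job is handed in: the tall carton was slid upright until its front edge was about 2 cm past the near line, then toppled, and it lies on its broad side centred in the frame; the shorter carton, pot and bottle did not move, and the robot touches nothing.

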